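Swing a plate home in the drilling fixture and fit the drill template

ROBOT

A 6-joint arm with a two-finger parallel gripper is mounted at the origin on a cart in front of the work surface, level with it; the furniture and walls round the work are solid. World frame = base frame: x ahead of the robot, y to its left, z up, the work surface at z = 0. Lengths are in mm, angles in rad, forces in N, time in s.
With the tool pointing down it reaches from about 400 to 925 mm from the base axis. Payload 12.5 kg.
Tool frame: the origin (TCP) lies at the very end of the fingers, on their centre line; the grasp point (between the pads) lies 19 mm behind it; z points along the fingers, y is the line along which they close (so a half turn about z gives the same grasp; the last joint's range is limited). The gripper opens to 95 mm and grips with 3 to 60 N. Pads are 20 mm wide; open, the fingers measure 119 mm over their backs; the gripper's body (75 mm by 180 mm) begins 59 mm behind the grasp point.
Start: joints at [-1.27, 0.491, 1.559, -0, 1.092, -0.106], TCP at [247.319, -574.003, 214.661] pointing down, gripper open.
Joint ranges: [-3.1, 3.1], [-0.84, 2.19], [0.05, 2.79], [-1.13, 4.28], [0.06, 2.93], [-2.69, 2.69]. Speed limits (rad/s): [2.22, 2.22, 2.79, 3.14, 3.14, 3.14].

INTERFACE

Orientations are given as [roll, pitch, yaw] about the fixed x, y, z axes, in that order (R = Rz(yaw) Ry(pitch) Rx(roll)).
In Python, from cell import env gives the robot as it stands.
- The arm moves only by the shell command python3 steer.py, which reads ROWS from standard input. ROWS is a JSON list of rows, 1 to 5 of them, each written [[dx, dy, dz], turn, opening]: dx, dy, dz in mm, then a turn about the tool's z in rad, then the opening from 0.0 (shut) to 1.0 (fully open); each row is the pose to reach, as a shift and turn from the pose commanded when the command began, along the tool's axes at that moment; what a row does not reach only later rows make up. A row lasts 1/12 s, in which the tool goes at most 41.7 mm and 0.125 rad, less where a joint would pass 70% of its speed; a pose out of reach is approached as far as the arm can. The fingers move at their own pace and stop on an object; the grip force is fixed at half the most. Time passes only in rows, so rows that do not move let the fingers close. It prints the time, the measured TCP pose, the force, the opening and the grip force at its end. Input that does not fit is refused with a message, and nothing moves.
- env.state(): the state, without advancing time (a new reading comes with each control period).
- env.read_camera(name): name is "side" or "top"; returns (picture, depth): 420x560x3 uint8, red, green, blue; 420x560 float32, mm along the optical axis (not along the pixel's ray), 0 where there is no reading.
- env.camera_info(name): a dict with "vertical_fov" (degrees; the focal length in pixels is half the picture's height over the tangent of half this angle, whatever the lens; pixels are square), "cx", "cy" (the principal point, pixels), "dist_coeffs" ([k1, k2, p1, p2, k3] as OpenCV has them; the pictures are not rectified), "origin" and "attitude" of the camera in the world. Camera axes: x right, y down, z forward; pixel columns grow to the right and rows downward; lengths in mm; the calibration is good to about 2 mm. A picture is of the moment at which its call begins. camera_info takes no time and is no camera call.
- env.job_done(): hands the job in; it is judged then, once.
The state is a dict: "t": time; "joints": joint angles; "qvel": joint speeds; "tau": joint torques, N m; "eef_pos": TCP position; "tcp_rot": TCP orientation; "ft_force": force on the tool from outside, world axes, zero at the start; "moment": the same for the moment, N m; "opening": opening from 0.0 (shut) to 1.0 (fully open); "grip_force": force on a finger pad.
Only numpy, scipy, OpenCV 4.12 (cv2) and the standard library are available. Lean on these libraries where they do the work, as an engineer would, in place of code of your own. Each camera call takes 0.05 s, during which the arm holds its last target. There are 200 camera calls.

TASK

Push the aluminium plate near its free corner so that it pivots about its pin in the blue drilling fixture until its slot is fully home on the other pin. Then pick up the dark drill template by its red handle and lower it gently, without dropping it, over both pins until it rests flush on the plate, and let go. Do not lift the plate off its pin, and leave the bit case and the two brackets where they are.

Things in the scene. Friction and masses are not known exactly. Their poses are not given: they have to be found in the camera images.
- fixture: Blue fixture bed 200 x 150 x 6 mm, fixed to the table, with two upright 12 mm steel pins 110 mm apart, pivot pin and stop pin. Origin: on the pivot pin's axis at table height; x points to the stop pin, z up. The bed spans x -50..150, y -100..50 mm, its top 6 mm above the table. Pin tops are 40 mm above the table, the last 8 mm a cone 4 mm wide at its top.
- stop_pin (a point): Top of the stop pin, on its axis, 110 mm along the fixture's x from the pivot pin. The pin stops the plate when it meets the end of the plate's slot, with the plate within about 0.015 rad of exactly aligned.
- seat (a point): Point midway between the two pins, 18 mm above the table, where the centre of the template's underside belongs.
- workpiece: Loose aluminium plate 170 x 100 x 12 mm, about 0.5 kg, flat on the bed, its 14 mm hole over the pivot pin; it slides with friction only. Origin: hole centre on the underside. Spans x -30..140, y -70..30 mm, z up. Starts 0.6 to 1.15 rad clockwise from above of home; home: its x along the fixture's x. Push its y = -70 edge near x = 140 counter-clockwise.
- slot_end (a point): Point on the closed end of the plate's 22 mm wide slot (x 96..118 mm), on the plate's underside, at x = 110, y = -6.5 mm in the plate's frame; the slot opens at the y = +30 mm edge and takes the stop pin.
- template: Loose dark steel drill template 150 x 64 x 8 mm, about 0.4 kg, flat on the table, two 15 mm through holes at x = -55 and +55 mm on its centre line, four small brass bushes (3 mm proud), red bar handle in the middle. Either end may go on either pin. Origin: centre of its underside; x along its length, z up.
- handle (a point): Centre of the template's red handle bar, 38 mm above the template's underside. The bar is 76 mm long (along the template's x), 14 mm wide and 14 mm high, carried on two 10 mm posts 60 mm apart; the space under it is 23 mm high.
- bit_case: Bystander: black plastic bit case with a red patch, 83 x 120 x 39 mm, loose on the table. Origin at the centre of its underside.
- bracket_a: Bystander: small grey steel angle bracket 35 x 45 x 38 mm, loose on the table. Origin at the centre of its underside.
- bracket_b: Bystander: small grey steel angle bracket 45 x 40 x 42 mm, loose on the table. Origin at the centre of its underside.

How it is judged (in metres and radians):
On the way, in this order (a step that is already met when the one before it is completed fails the run):
1. The plate has been swung home on its pivot pin, its slot on the stop pin, with the template still away from the fixture (angle between the x axis of workpiece and the x axis of fixture, either way round below 0.03 rad and horizontal distance between workpiece and fixture below 0.004 m and z of workpiece in the frame of fixture below 0.008 m and angle between workpiece's own z axis and vertical below 0.02 rad and horizontal distance between template and seat above 0.08 m), for 0.2 s.
2. The template is over both pins and rests flush on the plate (horizontal distance between template and seat below 0.004 m and z of template in the frame of seat between -0.002 and 0.002 m and angle between each of template, workpiece's own z axis and vertical below 0.02 rad and angle between the x axis of template and the x axis of fixture, either way round below 0.05 rad and angle between the x axis of workpiece and the x axis of fixture, either way round below 0.03 rad and horizontal distance between workpiece and fixture below 0.004 m and z of workpiece in the frame of fixture below 0.008 m), for 0.2 s.
At the end, for the whole second after the job is handed in: Plate flat on the bed, hole on the pivot pin (4 mm), heading within 0.03 rad of the pin line, slot on the stop pin. Template over both pins: within 4 mm sideways and 2 mm in height of the seat, level to 0.02 rad, within 0.05 rad of the pin line. Both at rest (all of step 2 and linear speed of each of template, workpiece below 0.01 m/s); the robot touches nothing.
It fails at once if The plate is lifted off or out of its pivot pin (hole more than 10 mm from the pin's axis, or raised by more than 14 mm) (horizontal distance between workpiece and fixture above 0.01 m or z of workpiece in the frame of fixture above 0.02 m).
It fails at once if The template is dropped onto the fixture (it moves faster than 0.4 m/s within 30 mm of its seat in plan and 50 mm in height) (horizontal distance between template and seat below 0.03 m and z of template in the frame of seat below 0.05 m and linear speed of template above 0.4 m/s).
It fails at once if The bit case is moved by more than 25 mm (distance of bit_case from where it was at the start of the episode above 0.025 m).
It fails at once if The bracket a is moved by more than 25 mm (distance of bracket_a from where it was at the start of the episode above 0.025 m).
It fails at once if The bracket b is moved by more than 25 mm (distance of bracket_b from where it was at the start of the episode above 0.025 m).
It also fails if it takes over 61 s, if anything falls off the work surface, if the arm or the gripper's body presses on something with over 40 N, if the wrist force passes 120 N, or if a joint passes its speed limit or range.

## Working session

There is one attempt and no reset: what is moved stays moved. The work goes in short steps, Python scripts to look and compute and a shell command to move; the robot and the scene stay as the last step left them, time stands still between calls to the robot, and variables do not carry over. Pictures are saved under pics/ and viewed, at most 10 in all, crops included, and the job is handed in when it is done.

```bash
mkdir -p pics; ls; python3 - <<'E'
from cell import env
import cv2,numpy as np
for n in("top","side"):
    p,d=env.read_camera(n); np.savez(f"pics/{n}0.npz",p=p,d=d); cv2.imwrite(f"pics/{n}0.png",p[:,:,::-1]); print(env.camera_info(n))
s=env.state(); print(s["t"],s["eef_pos"],s["tcp_rot"],s["opening"])
E
```

```text
cell.py
pics
steer.py
{'vertical_fov': 50.369984890825364, 'cx': 282.0264898300543, 'cy': 206.6779299095746, 'dist_coeffs': array([-0.04287707,  0.        ,  0.        ,  0.        ,  0.        ]), 'origin': array([ 441.66543313, -112.30540088,  968.81463861]), 'attitude': array([-2.99217126,  0.00806795, -1.59736075])}
{'vertical_fov': 52.89809731598376, 'cx': 281.53153774473185, 'cy': 206.09094934344043, 'dist_coeffs': array([-0.07283515,  0.        ,  0.        ,  0.        ,  0.        ]), 'origin': array([188.94617923, 627.72388826, 451.88536018]), 'attitude': array([-2.01872022,  0.01750601, -2.68608183])}
0.1 [ 247.25065153 -573.77598013  214.13171215] [-3.14061624e+00 -1.11379896e-04  4.06813146e-01] 0.995626409008758
```

View pics/top0.png

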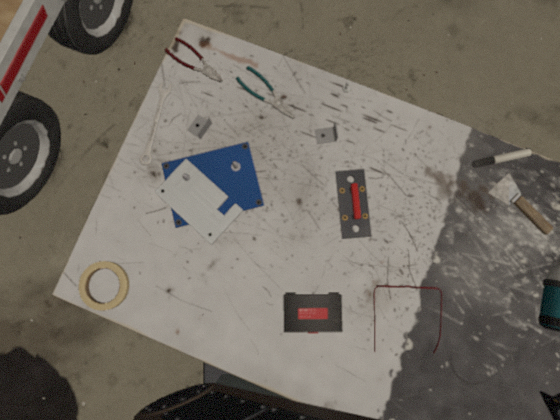

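View pics/side0.png

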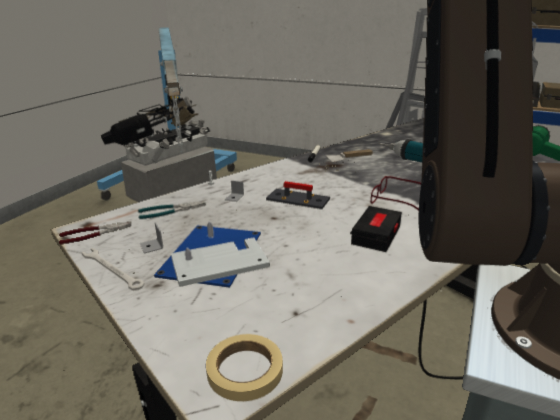

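Top view: fixture with blue corners near (162,160), (250,142), (262,205) and (176,227), stop pin near (236,166), pivot pin near (186,177), white plate with its slot near (230,210). The template is at (353,203), the bit case at (313,313), and the brackets at (200,125) and (326,133). The side view shows the same layout, with both pins at (188,253) and (210,230).

```bash
cat > h.py <<'E'
import numpy as np,cv2
from scipy.spatial.transform import Rotation as R
from cell import env
def cam(n):
    i=env.camera_info(n); f=210/np.tan(np.radians(i["vertical_fov"]/2))
    return np.array([[f,0,i["cx"]],[0,f,i["cy"]],[0,0,1]]),i["dist_coeffs"],i["origin"],R.from_euler("xyz",i["attitude"]).as_matrix()
def rays(n,uv):
    K,D,o,A=cam(n); q=cv2.undistortPoints(np.float64(uv).reshape(-1,1,2),K,D)[:,0]
    return o,np.c_[q,np.ones(len(q))]@A.T
def plane(n,uv,z):
    o,d=rays(n,uv); return (o+d*((z-o[2])/d[:,2])[:,None])[:,:2]
def proj(n,P):
    K,D,o,A=cam(n); return cv2.projectPoints(np.float64((np.float64(P)-o)@A),np.zeros(3),np.zeros(3),K,D)[0][:,0]
def meet(ua,ub): # top, side pixel -> point, miss
    (o,d),(p,e)=[(a,b[0]/np.linalg.norm(b[0])) for a,b in(rays("top",ua),rays("side",ub))]
    s=np.linalg.lstsq(np.c_[d,-e],p-o,rcond=None)[0]; a,b=o+s[0]*d,p+s[1]*e
    return (a+b)/2,np.linalg.norm(a-b)
def big(m):
    c=max(cv2.findContours(m.astype(np.uint8),0,cv2.CHAIN_APPROX_NONE)[0],key=cv2.contourArea); return c[:,0].astype(float)
def masks(p):
    h=cv2.cvtColor(p,cv2.COLOR_RGB2HSV).astype(int); return h[...,0],h[...,1],h[...,2]
def shot(n,name):
    p,d=env.read_camera(n); cv2.imwrite(f"pics/{name}.png",p[:,:,::-1]); np.savez(f"pics/{name}.npz",p=p,d=d); return p
def rect(P):
    (c,s,a)=cv2.minAreaRect(P.astype(np.float32)); 
    if s[0]<s[1]: s=s[::-1]; a+=90
    return np.array(c),np.array(s),a
E
python3 - <<'E'
from h import *
p=np.load("pics/top0.npz")["p"];H,S,V=masks(p)
blue=(H>100)&(H<125)&(S>120)&(V>60); blue[:,300:]=0; blue[250:]=0
ys,xs=np.nonzero(blue); print("bed",rect(plane("top",np.c_[xs,ys],6)),cv2.boxPoints(cv2.minAreaRect(plane("top",np.c_[xs,ys],6).astype(np.float32))))
red=((H<8)|(H>172))&(S>130)&(V>80); r=red.copy(); r[:,:335]=0;r[:,380:]=0;r[:150]=0;r[250:]=0
ys,xs=np.nonzero(r); print("handle",rect(plane("top",np.c_[xs,ys],45)))
b=(V<110); b[:,:325]=0;b[:,385:]=0;b[:155]=0;b[255:]=0
b=cv2.morphologyEx((b|r).astype(np.uint8),cv2.MORPH_OPEN,np.ones((5,5)))
print("templ",rect(plane("top",big(b),8)))
b=(V<70); b[:,:270]=0;b[:,355:]=0;b[:270]=0;b[345:]=0;print("case",rect(plane("top",big(b),39)))
print("brk",plane("top",[[200,125],[326,133]],15))
t=cv2.resize(p[130:255,145:275],None,fx=4.6,fy=4.6,interpolation=cv2.INTER_CUBIC)
cv2.imwrite("pics/c1.png",t[:,:,::-1])
q=np.load("pics/side0.npz")["p"][205:295,150:280]
cv2.imwrite("pics/c2.png",cv2.resize(q,None,fx=6,fy=6,interpolation=cv2.INTER_CUBIC)[:,:,::-1])
E
```

```text
bed (array([642.15087891,  45.07252502]), array([195.4520874 , 145.95193481]), 102.81838893890381) [[549.31195  124.172516]
 [592.67523  -66.40856 ]
 [734.9898   -34.027466]
 [691.6265   156.55362 ]]
handle (array([ 589.84619141, -262.86593628]), array([74.97529602, 14.59523582]), 2.9453487396240234)
templ (array([ 590.19891357, -262.54098511]), array([149.25061035,  63.54133606]), 3.102489948272705)
case (array([ 363.34317017, -164.65563965]), array([115.82557678,  76.00062561]), 88.48162078857422)
brk [[ 774.72785017   69.63273585]
 [ 747.81613634 -210.25868186]]
```

View pics/c1.png

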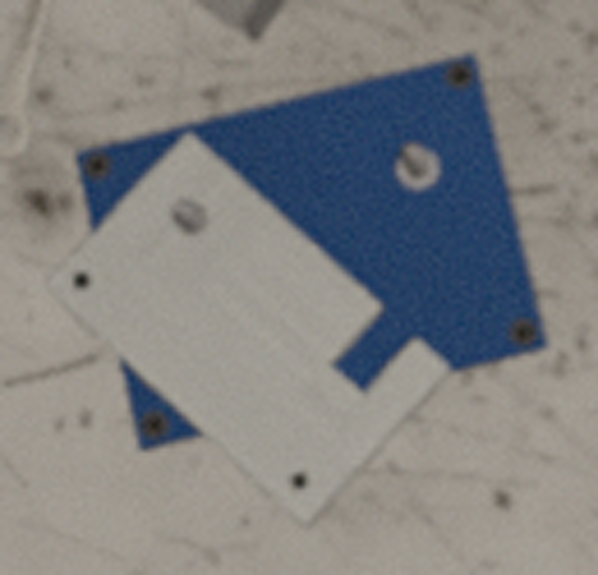

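View pics/c2.png

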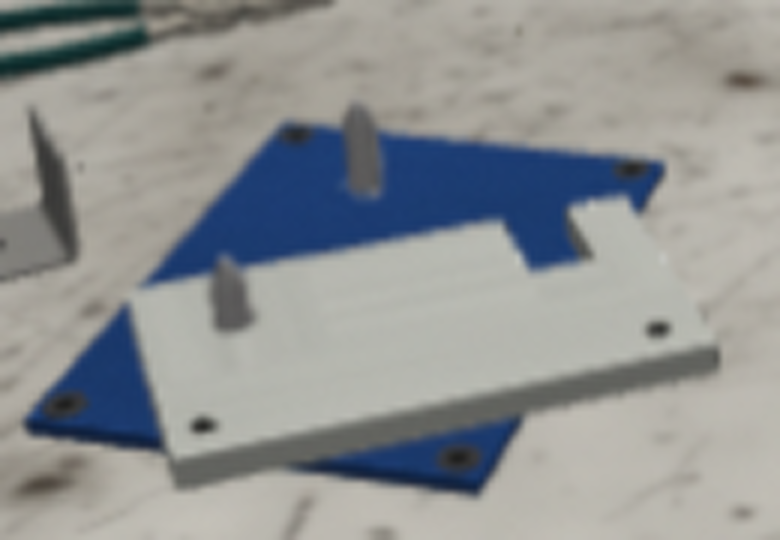

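Crop of top view (×4.6, offset 145,130): bed corners at (78,155), (472,57), (547,345) and (143,450). Plate corners are at (190,133), (50,275), (310,523: free corner) and (448,368). Pin tips are at about (408,160) and (182,210). In the side crop (×6, offset 150,205), the tips are at (355,103) and (223,257).

```bash
python3 - <<'E'
from h import *
f=lambda L:np.float64(L)/4.6+[145,130]-.4
g=lambda L:np.float64(L)/6+[150,205]-.4
def fit(model,P):
    M=np.float64(model); m,p=M.mean(0),P.mean(0); H=(M-m).T@(P-p); a=np.arctan2(H[0,1]-H[1,0],H[0,0]+H[1,1])
    r=np.array([[np.cos(a),-np.sin(a)],[np.sin(a),np.cos(a)]]); t=p-r@m; return t,a,np.abs(M@r.T+t-P).max()
B=plane("top",f([[78,155],[472,57],[547,345],[143,450]]),6)
print("bed",fit([[-50,50],[150,50],[150,-100],[-50,-100]],B))
W=plane("top",f([[190,133],[50,275],[310,523],[448,368]]),18)
print("plate",fit([[-30,30],[-30,-70],[140,-70],[140,30]],W),W)
for a,b in(([408,160],[355,103]),([182,210],[223,257])): print("pin",meet(f([a]),g([b])),plane("top",f([a]),40))
E
```

```text
bed (array([654.84394232,  98.93873909]), np.float64(-1.3443110088236379), np.float64(2.2938935887767684))
plate (array([657.5052618 ,  97.46313042]), np.float64(-2.337814173257897), np.float64(2.7856100401099866)) [[697.86384537  99.94072423]
 [630.71176669 166.17095873]
 [510.17278933  42.95299825]
 [580.99589947 -22.08922182]]
pin (array([676.72139493,  -6.35869104,  41.06742002]), np.float64(2.3203152961955626)) [[675.93966806  -6.82366168]]
pin (array([655.09692591,  98.26484604,  41.53591239]), np.float64(0.4181176592307458)) [[655.26451808  98.49690907]]
```

```bash
cat >> h.py <<'E'
def togo(x,y,z,yaw):
    s=env.state(); A=R.from_euler("xyz",s["tcp_rot"]).as_matrix()
    d=A.T@(np.array([x,y,z])-s["eef_pos"]); t=-(yaw-s["tcp_rot"][2]); t=(t+np.pi)%(2*np.pi)-np.pi
    print("togo",d.round(1),round(t,3),"t",round(s["t"],2),"F",np.round(s["ft_force"],1),"at",s["eef_pos"].round(1),s["tcp_rot"].round(3),"open",round(s["opening"],3))
E
python3 -c "
from h import *;togo(498,81,120,.804)"
echo '[[[29,-29,0],0,0],[[58,-59,0],0,0],[[87,-88,0],0,0],[[116,-118,0],0,0],[[145,-147,0],0,0]]' | python3 steer.py
echo '[[[29,-29,0],0,0],[[58,-59,0],0,0],[[87,-88,0],0,0],[[116,-118,0],0,0],[[145,-147,0],0,0]]' | python3 steer.py
echo '[[[29,-29,0],-0.1,0],[[58,-59,0],-0.2,0],[[87,-88,0],-0.3,0],[[116,-118,0],-0.397,0],[[145,-147,0],-0.397,0]]' | python3 steer.py
python3 -c "
from h import *;togo(498,81,60,.804)"
```

```text
t: 0.52
eef_pos: [322.4, -379.6, 214.4]
tcp_rot: [-3.141, 0.0, 0.406]
ft_force: [0.5, -0.7, 1.1]
opening: 0.706
grip_force: 0.0
t: 0.93
eef_pos: [397.4, -187.2, 214.6]
tcp_rot: [-3.142, 0.0, 0.406]
ft_force: [1.4, -0.9, 0.3]
opening: 0.356
grip_force: 0.0
t: 1.35
eef_pos: [472.5, 5.3, 214.6]
tcp_rot: [-3.142, 0.0, 0.81]
ft_force: [1.0, -1.2, -0.0]
opening: 0.025
grip_force: 0.0
togo [ 72.4 -33.7 154.6] 0.006 t 1.35 F [ 1.  -1.2 -0. ] at [472.5   5.3 214.6] [-3.142  0.     0.81 ] open 0.025
```

```bash
echo '[[[36,-17,20],0,0],[[72,-34,40],0,0],[[72,-34,80],0,0],[[72,-34,120],0,0],[[72,-34,150],0,0]]' | python3 steer.py
echo '[[[0,0,0],0,0],[[0,0,30],0,0],[[0,0,48],0,0],[[0,0,48],0,0]]' | python3 steer.py
python3 - <<'E'
from h import *;togo(498,81,11,.804)
p=shot("top","t1")[130:255,145:275]
cv2.imwrite("pics/c3.png",cv2.resize(p,None,fx=4.6,fy=4.6)[:,:,::-1])
E
```

```text
t: 1.77
eef_pos: [496.8, 79.5, 61.9]
tcp_rot: [-3.14, 0.001, 0.806]
ft_force: [1.1, -0.6, -0.5]
opening: 0.002
grip_force: 0.0
t: 2.1
eef_pos: [497.1, 78.3, 15.4]
tcp_rot: [-3.139, 0.002, 0.803]
ft_force: [-0.6, -0.8, -0.8]
opening: 0.002
grip_force: 0.0
togo [ 2.5 -1.2  4.4] -0.001 t 2.1 F [-0.6 -0.8 -0.8] at [497.1  78.3  15.4] [-3.139e+00  2.000e-03  8.030e-01] open 0.002
```

View pics/c3.png

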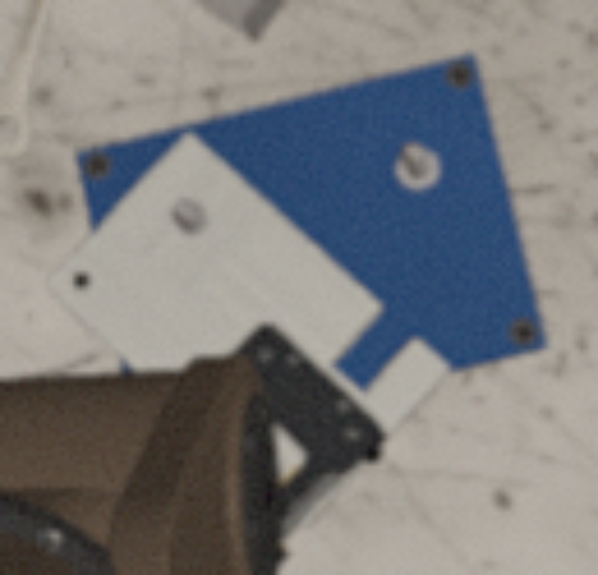

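Plate is unmoved (free corner hidden by the wrist, near (310,520)), with the gripper behind the y = -70 edge. Now closing the gap and swinging along the arc.

```bash
echo '[[[2,5,3],0,0],[[2,11,3],0,0],[[2,17,3],0,0],[[2,17,3],0,0]]' | python3 steer.py
echo '[[[-4,6.2,0],-0.05,0],[[-7.6,12.6,0],-0.1,0],[[-10.9,19.2,0],-0.15,0],[[-13.9,25.9,0],-0.2,0],[[-16.5,32.7,0],-0.25,0]]' | python3 steer.py
python3 - <<'E'
from h import *
c=np.array([656,98.5]);s=env.state();a=s["tcp_rot"][2]-np.pi
r=np.array([[np.cos(a),-np.sin(a)],[np.sin(a),np.cos(a)]]);print(r.T@(s["eef_pos"][:2]-c),a+1.345)
p=shot("top","t2")[130:255,145:275]
cv2.imwrite("pics/c4.png",cv2.resize(p,None,fx=4.6,fy=4.6)[:,:,::-1])
E
```

```text
t: 2.48
eef_pos: [513.1, 67.3, 14.7]
tcp_rot: [3.14, -0.002, 0.803]
ft_force: [-1.0, -0.3, -0.2]
opening: 0.0
grip_force: 0.0
t: 2.9
eef_pos: [523.6, 33.3, 14.3]
tcp_rot: [3.142, -0.0, 1.056]
ft_force: [-0.8, 1.8, 0.5]
opening: 0.006
grip_force: 0.9
[122.00860285 -83.15234775] -0.7406288161669246
```

View pics/c4.png

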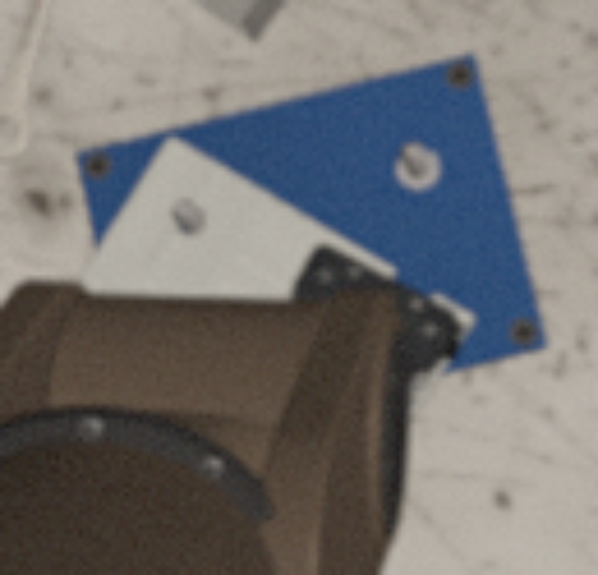

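The plate has rotated with the pusher (its upper-edge corner is now at (175,138)) and its hole is still on the pin. I'll continue with the tip 3 mm lower.

```bash
echo '[[[-4,6.2,1.5],-0.05,0],[[-7.6,12.6,3],-0.1,0],[[-10.9,19.2,3],-0.15,0],[[-13.9,25.9,3],-0.2,0],[[-16.5,32.7,3],-0.25,0]]' | python3 steer.py
echo '[[[-4,6.2,0],-0.05,0],[[-7.6,12.6,0],-0.1,0],[[-10.9,19.2,0],-0.15,0],[[-13.9,25.9,0],-0.2,0],[[-16.5,32.7,0],-0.25,0]]' | python3 steer.py
python3 - <<'E'
from h import *
c=np.array([656,98.5]);s=env.state();a=s["tcp_rot"][2]-np.pi
r=np.array([[np.cos(a),-np.sin(a)],[np.sin(a),np.cos(a)]]);print(r.T@(s["eef_pos"][:2]-c),a+1.345)
E
```

```text
t: 3.37
eef_pos: [543.8, 2.9, 11.0]
tcp_rot: [-3.141, 0.0, 1.305]
ft_force: [-1.3, -0.1, -1.0]
opening: 0.005
grip_force: 0.4
t: 3.78
eef_pos: [571.0, -21.6, 11.0]
tcp_rot: [-3.141, 0.0, 1.555]
ft_force: [-1.5, 0.7, -0.7]
opening: 0.006
grip_force: 0.5
[121.46712718 -83.03755108] -0.2418493505464252
```

```bash
echo '[[[-4,6.2,0],-0.05,0],[[-7.6,12.6,0],-0.1,0],[[-10.9,19.2,0],-0.15,0],[[-13.9,25.9,0],-0.2,0]]' | python3 steer.py
echo '[[[-0.8,1.2,0],-0.01,0],[[-1.6,2.4,0],-0.02,0],[[-2.4,3.7,0],-0.03,0],[[-2.8,4.9,0],-0.04,0]]' | python3 steer.py
```

```text
t: 4.12
eef_pos: [596.7, -35.9, 11.0]
tcp_rot: [-3.141, -0.0, 1.755]
ft_force: [-0.7, -0.8, 0.5]
opening: 0.002
grip_force: 0.6
t: 4.45
eef_pos: [601.6, -37.6, 10.8]
tcp_rot: [-3.141, -0.0, 1.794]
ft_force: [-4.0, -3.3, 3.0]
opening: 0.005
grip_force: 2.2
```

```bash
echo '[[[-0.3,0.5,0],0,0],[[-0.6,1,0],0,0],[[-0.6,1,0],0,0]]' | python3 steer.py; echo '[[[-0.3,0.5,0],0,0],[[-0.6,1,0],0,0],[[-0.6,1,0],0,0]]' | python3 steer.py
python3 - <<'E'
from h import *
p=shot("top","t3")[130:255,145:275]
cv2.imwrite("pics/c5.png",cv2.resize(p,None,fx=4.6,fy=4.6)[:,:,::-1])
E
```

```text
t: 4.7
eef_pos: [603.0, -38.0, 10.7]
tcp_rot: [-3.141, 0.0, 1.793]
ft_force: [-2.9, -1.3, 2.4]
opening: 0.005
grip_force: 1.8
t: 4.95
eef_pos: [604.3, -38.4, 10.6]
tcp_rot: [3.141, 0.0, 1.794]
ft_force: [-3.1, -1.3, 2.4]
opening: 0.008
grip_force: 1.6
```

View pics/c5.png

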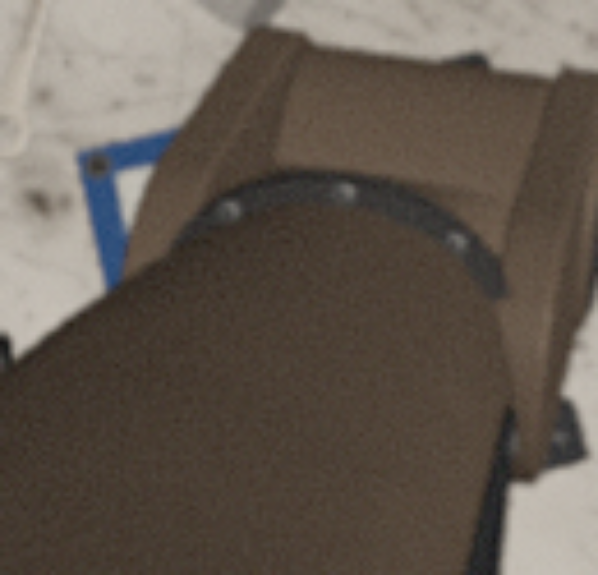

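The arm blocks the view. The force is still only sliding friction, so I'll keep nudging until it rises at the stop.

```bash
for i in 1 2 3; do :; done; echo '[[[-0.3,0.5,0],0,0],[[-0.6,1,0],0,0],[[-0.6,1,0],0,0]]' | python3 steer.py; echo '[[[-0.3,0.5,0],0,0],[[-0.6,1,0],0,0],[[-0.6,1,0],0,0]]' | python3 steer.py
```

```text
t: 5.25
eef_pos: [605.5, -38.8, 10.6]
tcp_rot: [3.141, 0.0, 1.794]
ft_force: [-2.9, -0.1, 2.0]
opening: 0.006
grip_force: 1.4
t: 5.5
eef_pos: [606.6, -39.1, 10.6]
tcp_rot: [3.141, 0.0, 1.794]
ft_force: [-2.2, -0.7, 2.1]
opening: 0.003
grip_force: 1.2
```

```bash
echo '[[[-0.2,0.5,0],0,0],[[-0.4,1,0],0,0],[[-0.4,1,0],0,0]]' | python3 steer.py; echo '[[[-0.2,0.5,0],0,0],[[-0.4,1,0],0,0],[[-0.4,1,0],0,0]]' | python3 steer.py
python3 - <<'E'
from h import *
p=shot("side","s3")[205:295,150:280]
cv2.imwrite("pics/c6.png",cv2.resize(p,None,fx=6,fy=6)[:,:,::-1])
E
```

```text
t: 5.75
eef_pos: [607.6, -39.3, 10.6]
tcp_rot: [3.141, 0.0, 1.794]
ft_force: [-2.1, -0.9, 0.6]
opening: 0.005
grip_force: 1.4
t: 6.0
eef_pos: [608.7, -39.5, 10.6]
tcp_rot: [3.142, 0.0, 1.794]
ft_force: [-2.8, -1.5, 1.6]
opening: 0.005
grip_force: 1.5
```

View pics/c6.png

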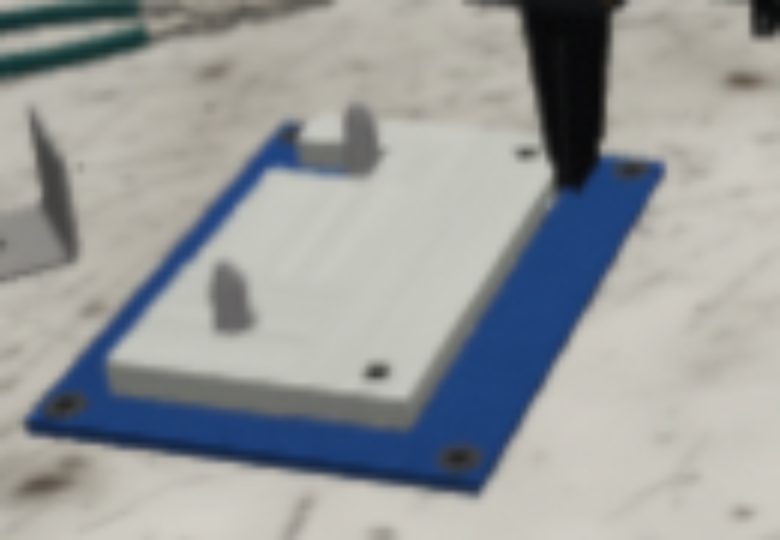

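The slot is nearly fully on the stop pin (355,140), with a slight gap possible. I'll keep nudging.

```bash
echo '[[[-0.2,0.5,0],0,0],[[-0.4,1,0],0,0],[[-0.4,1,0],0,0]]' | python3 steer.py; echo '[[[-0.2,0.5,0],0,0],[[-0.4,1,0],0,0],[[-0.4,1,0],0,0]]' | python3 steer.py;echo '[[[-0.2,0.5,0],0,0],[[-0.4,1,0],0,0],[[-0.4,1,0],0,0]]' | python3 steer.py
```

```text
t: 6.3
eef_pos: [609.7, -39.6, 10.6]
tcp_rot: [3.142, 0.0, 1.794]
ft_force: [-2.5, -2.6, 1.7]
opening: 0.002
grip_force: 1.5
t: 6.55
eef_pos: [609.9, -39.7, 10.6]
tcp_rot: [-3.14, -0.001, 1.794]
ft_force: [-7.5, -1.8, 3.3]
opening: 0.006
grip_force: 3.4
t: 6.8
eef_pos: [610.0, -39.7, 10.5]
tcp_rot: [-3.138, -0.001, 1.794]
ft_force: [-10.0, -2.4, 6.8]
opening: 0.002
grip_force: 5.4
```

Motion stopped while the force rises, so the plate is at the stop. Backing off, then raising and moving toward the template.

```bash
echo '[[[0,-6,0],0,0],[[0,-14,0],0,0],[[0,-20,-20],0,0.3],[[0,-20,-60],0,0.6],[[0,-20,-100],0,0.8]]' | python3 steer.py
python3 -c "
from h import *;togo(590,-262.7,120,.052)"
```

```text
t: 7.22
eef_pos: [591.2, -44.3, 110.7]
tcp_rot: [-3.14, -0.001, 1.793]
ft_force: [-0.4, 0.1, 0.2]
opening: 0.158
grip_force: 0.0
togo [-212.7  -49.4   -9.4] 1.741 t 7.22 F [-0.4  0.1  0.2] at [591.2 -44.3 110.7] [-3.140e+00 -1.000e-03  1.793e+00] open 0.158
```

```bash
echo '[[[-40,-9,-9],0.12,0.6],[[-80,-18,-9],0.24,0.6],[[-120,-28,-9],0.36,0.6],[[-160,-37,-9],0.48,0.6],[[-200,-46,-9],0.6,0.6]]' | python3 steer.py
echo '[[[0,0,0],0.12,0.6],[[0,0,0],0.24,0.6],[[0,0,0],0.36,0.6],[[0,0,0],0.48,0.6],[[0,0,0],0.6,0.6]]' | python3 steer.py
python3 - <<'E'
from h import *
togo(590,-262.7,60,.052)
p=shot("top","t4"); cv2.imwrite("pics/c7.png",cv2.resize(p[120:250,140:390],None,fx=3.2,fy=3.2)[:,:,::-1])
E
```

```text
t: 7.63
eef_pos: [591.3, -251.5, 119.9]
tcp_rot: [3.14, -0.0, 1.188]
ft_force: [-0.0, -0.6, -1.0]
opening: 0.511
grip_force: 0.0
t: 8.05
eef_pos: [591.5, -249.7, 119.5]
tcp_rot: [3.141, -0.001, 0.588]
ft_force: [-0.1, -1.0, 0.5]
opening: 0.601
grip_force: 0.0
togo [-8.5  9.9 59.5] 0.536 t 8.05 F [-0.1 -1.   0.5] at [ 591.5 -249.7  119.5] [ 3.141e+00 -1.000e-03  5.880e-01] open 0.601
```

View pics/c7.png

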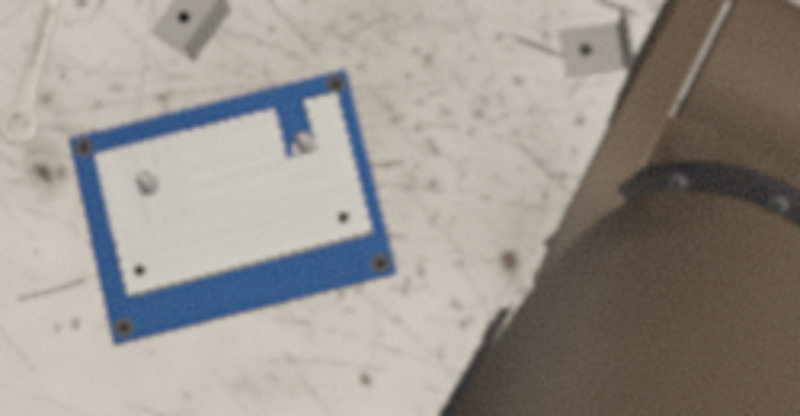

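The plate sits parallel to the bed, with the stop pin at (302,143) in the crop at the slot's closed end. Measuring the fixture and plate precisely.

```bash
cat > m.py <<'E'
from h import *
p=np.load("pics/t4.npz")["p"];p=cv2.GaussianBlur(p,(3,3),0)
S=cv2.resize(p[130:240,150:275].astype(np.uint8),None,fx=4,fy=4,interpolation=cv2.INTER_CUBIC)
H,s,V=masks(S); blue=((s>85)&(H>95)&(H<130)).astype(np.uint8)
blue=cv2.morphologyEx(blue,cv2.MORPH_OPEN,np.ones((5,5)))
tp=lambda c:(c+.5)/4-.5+[150,130]
o=big(blue); m=np.zeros_like(blue); cv2.drawContours(m,[o.astype(int)[:,None]],-1,1,-1)
c,sz,a=rect(plane("top",tp(o),6)); a-=180; r=R.from_euler("z",a,degrees=True).as_matrix()[:2,:2]
piv=c-r@[50,-25]; print("bed",c,sz,np.radians(a),"pivot",piv,"seat",piv+r@[55,0],"stop",piv+r@[110,0])
i=(m==1)&(blue==0); i=cv2.morphologyEx(i.astype(np.uint8),cv2.MORPH_OPEN,np.ones((25,25)))
c2,s2,a2=rect(plane("top",tp(big(i)),18)); a2-=180; r2=R.from_euler("z",a2,degrees=True).as_matrix()[:2,:2]
print("plate",s2,np.radians(a2),"hole",c2-r2@[55,-20],"diff",np.radians(a2-a))
E
python3 m.py
```

```text
bed [636.32800293  43.5401001 ] [196.33869934 134.43910217] -1.349779123190621 pivot [649.75876712  97.80440303] seat [661.81598792  44.14228021] stop [673.87320873  -9.51984262]Traceback (most recent call last):
  File "m.py", line 11, in <module>
    c2,s2,a2=rect(plane("top",tp(big(i)),18)); a2-=180; r2=R.from_euler("z",a2,degrees=True).as_matrix()[:2,:2]
                                 ~~~^^^
  File "h.py", line 19, in big
    c=max(cv2.findContours(m.astype(np.uint8),0,cv2.CHAIN_APPROX_NONE)[0],key=cv2.contourArea); return c[:,0].astype(float)
ValueError: max() iterable argument is empty
```

```bash
echo '[[[-3,3,15],0.12,0.6],[[-6,6,30],0.24,0.6],[[-8.5,10,40],0.36,0.6],[[-8.5,10,40],0.48,0.6],[[-8.5,10,40],0.536,0.6]]' | python3 steer.py; python3 -c "
from h import *;togo(590,-262.7,20,.052)"
```

```text
t: 8.52
eef_pos: [589.8, -262.7, 78.7]
tcp_rot: [-3.141, 0.0, 0.054]
ft_force: [-0.8, -0.7, 0.6]
opening: 0.596
grip_force: 0.0
togo [ 0.2  0.  58.7] 0.002 t 8.52 F [-0.8 -0.7  0.6] at [ 589.8 -262.7   78.7] [-3.141  0.     0.054] open 0.596
```

```bash
sed -i 's/^blue=.*/blue=cv2.morphologyEx(blue,cv2.MORPH_CLOSE,np.ones((5,5)))/; s/^o=big.*/o=cv2.convexHull(np.concatenate([k for k in cv2.findContours(blue,0,1)[0] if cv2.contourArea(k)>300]))[:,0].astype(float); m=np.zeros_like(blue); cv2.drawContours(m,[o.astype(int)[:,None]],-1,1,-1)/' m.py; sed -i 's/s>85/s>70/' m.py; python3 m.py
```

```text
bed [642.3059082   44.81211853] [197.26672363 147.46720886] -1.3497836339197173 pivot [655.73691717  99.07636088] seat [667.79389591  45.41418367] stop [679.85087466  -8.24799355]
plate [174.39421082 105.17343903] -1.3428479468480672 hole [655.02551226 100.09408335] diff 0.006935687071650173
```

```bash
echo '[[[0,0,20],0,0.6],[[0,0,40],0,0.6],[[0,0,55],0,0.6],[[0,0,59],0,0.6],[[0,0,59],0,0.6]]' | python3 steer.py; python3 -c "
from h import *;togo(590,-262.7,20,.052)"
```

```text
t: 8.93
eef_pos: [589.7, -262.4, 19.6]
tcp_rot: [-3.141, 0.001, 0.06]
ft_force: [-0.4, 0.9, 0.0]
opening: 0.6
grip_force: 0.0
togo [ 0.3  0.4 -0.4] 0.008 t 8.93 F [-0.4  0.9  0. ] at [ 589.7 -262.4   19.6] [-3.141e+00  1.000e-03  6.000e-02] open 0.6
```

Plate is home to within 0.007 rad. Gripping the handle.

```bash
echo '[[[0,0,0],0,0],[[0,0,0],0,0],[[0,0,0],0,0],[[0,0,0],0,0],[[0,0,0],0,0]]' | python3 steer.py; echo '[[[0,0,0],0,0],[[0,0,-15],0,0],[[0,0,-40],0,0],[[0,0,-75],0,0],[[0,0,-100],0,0]]' | python3 steer.py; python3 -c "
from h import *;togo(667.8,45.4,120,1.793)"
```

```text
t: 9.35
eef_pos: [590.4, -262.7, 21.2]
tcp_rot: [3.141, -0.001, 0.058]
ft_force: [0.7, -0.8, 0.8]
opening: 0.306
grip_force: 0.0
t: 9.77
eef_pos: [590.1, -262.6, 122.4]
tcp_rot: [3.141, -0.0, 0.058]
ft_force: [1.2, -0.9, -2.6]
opening: 0.139
grip_force: 30.0
togo [  95.3 -303.     2.4] -1.735 t 9.77 F [ 1.2 -0.9 -2.6] at [ 590.1 -262.6  122.4] [ 3.141 -0.     0.058] open 0.139
```

```bash
python3 - <<'E'
from h import *
p=shot("side","s5"); cv2.imwrite("pics/c8.png",cv2.resize(p[100:240,230:370],None,fx=4,fy=4)[:,:,::-1])
s=env.state();print(s["ft_force"],s["moment"],s["grip_force"])
E
```

```text
[ 1.57059714 -1.18474412  1.43816976] [-0.07860259 -0.19635565 -0.00990099] 29.994882345199585
```

View pics/c8.png

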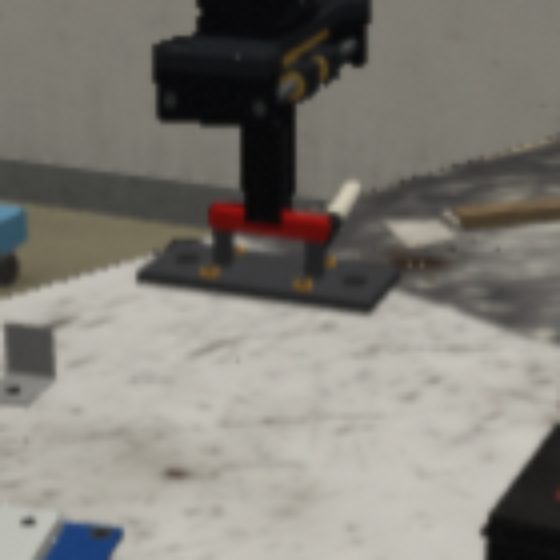

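The template is held level, but only by the fingertips (they end at (262,218) on the bar), because the lift started before the grip was complete. I'll set it back down and regrip deeper.

```bash
echo '[[[0,0,30],0,0],[[0,0,60],0,0],[[0,0,75],0,0],[[0,0,77],0,0],[[0,0,77],0,0]]' | python3 steer.py; echo '[[[0,0,2],0,0],[[0,0,4],0,0],[[0,0,4],0,0]]' | python3 steer.py;echo '[[[0,0,2],0,0],[[0,0,4],0,0],[[0,0,4],0,0]]' | python3 steer.py
```

```text
t: 10.23
eef_pos: [589.7, -262.3, 42.5]
tcp_rot: [-3.14, 0.002, 0.058]
ft_force: [-0.2, 0.6, -3.3]
opening: 0.144
grip_force: 29.8
t: 10.48
eef_pos: [590.4, -262.8, 40.3]
tcp_rot: [3.141, -0.001, 0.058]
ft_force: [-0.1, -0.0, -3.3]
opening: 0.146
grip_force: 29.8
t: 10.73
eef_pos: [590.9, -262.7, 39.1]
tcp_rot: [3.14, -0.003, 0.058]
ft_force: [-5.9, 4.6, 23.7]
opening: 0.147
grip_force: 30.0
```

Touched down. Opening, going deeper and gripping fully.

```bash
echo '[[[0,0,-2],0,0.1],[[0,0,-2],0,0.4],[[0,0,-2],0,0.4],[[0,0,-2],0,0.4],[[0,0,-2],0,0.4]]' | python3 steer.py; echo '[[[0,0,8],0,0.4],[[0,0,18],0,0.4],[[0,0,18],0,0.4],[[0,0,18],0,0],[[0,0,18],0,0]]' | python3 steer.py;echo '[[[0,0,0],0,0],[[0,0,0],0,0],[[0,0,0],0,0],[[0,0,0],0,0],[[0,0,0],0,0]]' | python3 steer.py
```

```text
t: 11.15
eef_pos: [590.2, -262.7, 37.6]
tcp_rot: [3.141, -0.0, 0.058]
ft_force: [-0.2, 0.1, -0.2]
opening: 0.363
grip_force: 0.0
t: 11.57
eef_pos: [590.1, -262.6, 19.2]
tcp_rot: [-3.141, 0.001, 0.058]
ft_force: [0.0, -0.0, 0.4]
opening: 0.31
grip_force: 0.0
t: 11.98
eef_pos: [590.3, -262.7, 19.9]
tcp_rot: [3.141, -0.0, 0.058]
ft_force: [0.2, -0.4, 0.6]
opening: 0.144
grip_force: 30.0
```

```bash
echo '[[[0,0,-25],0,0],[[0,0,-60],0,0],[[0,0,-100],0,0],[[20,-35,-100],-0.12,0],[[35,-70,-100],-0.24,0]]' | python3 steer.py; echo '[[[10,-35,0],-0.12,0],[[20,-65,0],-0.24,0],[[28,-97,0],-0.36,0],[[36,-129,0],-0.48,0],[[44,-160,0],-0.6,0]]' | python3 steer.py;python3 -c "
from h import *;togo(667.8,45.4,120,1.795)"
```

```text
t: 12.4
eef_pos: [622.2, -191.7, 122.1]
tcp_rot: [3.139, -0.004, 0.299]
ft_force: [-0.0, 1.0, -4.8]
opening: 0.147
grip_force: 30.0
t: 12.82
eef_pos: [615.4, -23.1, 119.2]
tcp_rot: [-3.141, 0.001, 0.904]
ft_force: [0.3, 0.6, -3.9]
opening: 0.145
grip_force: 30.0
togo [86.2 -1.2 -0.8] -0.891 t 12.82 F [ 0.3  0.6 -3.9] at [615.4 -23.1 119.2] [-3.141e+00  1.000e-03  9.040e-01] open 0.145
```

```bash
echo '[[[20,0,0],-0.12,0],[[40,0,0],-0.24,0],[[60,-1,0],-0.36,0],[[80,-1,0],-0.48,0],[[86.2,-1.2,0],-0.6,0]]' | python3 steer.py; echo '[[[0,0,0],-0.12,0],[[0,0,10],-0.24,0],[[0,0,25],-0.291,0],[[0,0,30],-0.291,0],[[0,0,30],-0.291,0]]' | python3 steer.py
python3 - <<'E'
from h import *
togo(667.8,45.4,70,1.795)
p=shot("side","s6");q=shot("top","t6")
a=np.zeros((600,800,3),np.uint8);a[:,:400]=cv2.resize(p[180:300,160:240],(400,600),interpolation=cv2.INTER_CUBIC);a[:400,400:]=cv2.resize(q[125:255,145:275],(400,400))
cv2.imwrite("pics/c9.png",cv2.resize(p[190:280,150:270],None,fx=6.5,fy=6.5,interpolation=cv2.INTER_CUBIC)[:,:,::-1])
E
```

```text
t: 13.23
eef_pos: [669.8, 45.5, 119.1]
tcp_rot: [-3.141, -0.0, 1.505]
ft_force: [-0.8, -0.7, -4.9]
opening: 0.146
grip_force: 30.0
t: 13.65
eef_pos: [667.9, 43.3, 87.8]
tcp_rot: [-3.138, -0.001, 1.787]
ft_force: [-0.6, 0.5, -2.9]
opening: 0.146
grip_force: 30.0
togo [ 2.   0.4 17.8] -0.008 t 13.65 F [-0.6  0.5 -2.9] at [667.9  43.3  87.8] [-3.138e+00 -1.000e-03  1.787e+00] open 0.146
```

View pics/c9.png

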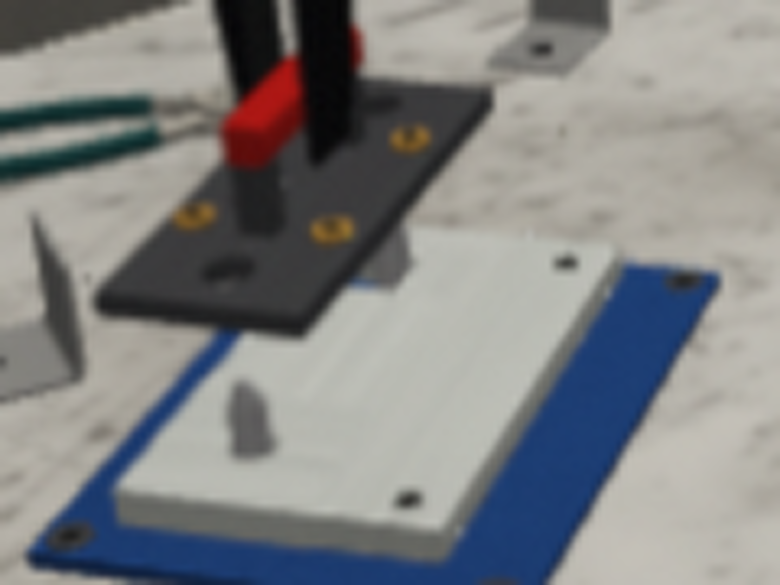

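Side crop (×6.5, offset 150,190): template is held level above the fixture. Near hole is at (230,268), pivot pin tip at (245,381) with its foot at about (252,456), and far hole at (381,103). Checking hole-to-pin alignment within this camera.

```bash
python3 - <<'E'
from h import *
g=lambda L:np.float64(L)/6.5+[150,190]-.42
z=env.state()["eef_pos"][2]-19.7
hn=plane("side",g([[230,269]]),z+8)[0]; hf=plane("side",g([[381,103]]),z+8)[0]
print("holes",hn,hf,"len",np.linalg.norm(hn-hf),"mid",(hn+hf)/2,np.arctan2(*(hf-hn)[::-1]))
print("pin tip",plane("side",g([[245,381]]),40),"foot",plane("side",g([[252,456]]),18))
s=np.load("pics/side0.npz")["p"]
k=lambda L:np.float64(L)/6+[150,205]-.42
print("tips",plane("side",k([[223,257],[355,103]]),40))
c=env.state()["eef_pos"][:2];u=np.array([np.cos(-1.347),np.sin(-1.347)]);print("tcp holes",c-55*u,c+55*u)
print("est pins",np.array([667.8,45.4])-55*u,np.array([667.8,45.4])+55*u)
print("proj est tips",(proj("side",[[655.7,99.1,40],[679.9,-8.2,40]])+.42-[150,190])*6.5,(proj("top",[[655.7,99.1,40],[679.9,-8.2,40]])+.4-[145,130])*4.6)
E
```

```text
holes [653.37699879  99.33621019] [677.44938727  -9.26992326] len 111.24195301142676 mid [665.41319303  45.03314347] -1.3526741540286862
pin tip [[654.48195509  98.14517489]] foot [[651.33256193 103.121488  ]]
tips [[657.16525127  96.26170882]
 [679.42388841  -7.98812671]]
tcp holes [656.74919692  96.87948276] [681.16181231 -10.37733152]
est pins [655.5936923   99.02840714] [680.0063077   -8.22840714]
proj est tips [[239.61137494 381.63949539]
 [383.75006939 208.52427114]] [[180.71448751 209.12049411]
 [410.87450733 151.62332193]]
```

```bash
python3 -c "
from h import *;togo(668.2,45.1,66,1.795)"; echo '[[[0.8,0.2,8],-0.004,0],[[1.7,0.2,16],-0.008,0],[[1.7,0.2,21],-0.008,0],[[1.7,0.2,21],-0.008,0],[[1.7,0.2,21],-0.008,0]]' | python3 steer.py;echo '[[[0,0,0],0,0],[[0,0,0],0,0]]' | python3 steer.py; python3 -c "
from h import *;togo(668.2,45.1,60,1.795);print(env.state()['moment'])"
```

```text
togo [ 2.  -0.3 23.7] -0.008 t 13.75 F [-0.5  0.9 -3.8] at [669.   43.3  89.7] [-3.141 -0.     1.787] open 0.143
t: 14.17
eef_pos: [668.6, 45.0, 68.2]
tcp_rot: [-3.141, -0.0, 1.797]
ft_force: [0.1, -0.4, -3.8]
opening: 0.145
grip_force: 30.0
t: 14.33
eef_pos: [669.0, 45.0, 68.9]
tcp_rot: [3.141, 0.0, 1.797]
ft_force: [0.0, -0.2, -3.9]
opening: 0.148
grip_force: 30.0
togo [ 0.3 -0.7  8.9] 0.002 t 14.33 F [ 0.  -0.2 -3.9] at [669.   45.   68.9] [3.141 0.    1.797] open 0.148
[ 0.02350183 -0.07373882 -0.02377551]
```

```bash
echo '[[[0.3,-0.5,3],0,0],[[0.3,-0.5,6],0,0],[[0.3,-0.5,8],0,0],[[0.3,-0.5,8],0,0]]' | python3 steer.py;echo '[[[0,0,1],0,0],[[0,0,2],0,0],[[0,0,3],0,0],[[0,0,3],0,0]]' | python3 steer.py; echo '[[[0,0,1],0,0],[[0,0,2],0,0],[[0,0,2],0,0]]' | python3 steer.py
```

```text
t: 14.67
eef_pos: [667.9, 45.2, 60.0]
tcp_rot: [-3.141, -0.0, 1.797]
ft_force: [-0.2, 0.2, -2.8]
opening: 0.146
grip_force: 30.0
t: 15.0
eef_pos: [668.1, 45.2, 57.4]
tcp_rot: [-3.141, 0.0, 1.797]
ft_force: [-0.8, -0.1, -3.6]
opening: 0.143
grip_force: 30.0
t: 15.25
eef_pos: [668.2, 45.2, 55.4]
tcp_rot: [-3.141, 0.0, 1.797]
ft_force: [-0.4, 0.5, -3.5]
opening: 0.146
grip_force: 30.0
```

```bash
echo '[[[0,0,1],0,0],[[0,0,2],0,0],[[0,0,2],0,0]]' | python3 steer.py;echo '[[[0,0,1],0,0],[[0,0,2],0,0],[[0,0,2],0,0]]' | python3 steer.py
```

```text
t: 15.5
eef_pos: [668.1, 45.2, 53.4]
tcp_rot: [-3.141, 0.0, 1.797]
ft_force: [-0.7, 0.2, -4.2]
opening: 0.145
grip_force: 30.0
t: 15.75
eef_pos: [668.1, 45.1, 51.4]
tcp_rot: [-3.141, 0.0, 1.797]
ft_force: [-0.4, -1.2, -3.0]
opening: 0.146
grip_force: 30.0
```

```bash
echo '[[[0,0,1],0,0],[[0,0,2],0,0],[[0,0,3],0,0],[[0,0,3],0,0]]' | python3 steer.py;echo '[[[0,0,1],0,0],[[0,0,2],0,0],[[0,0,3],0,0],[[0,0,3],0,0]]' | python3 steer.py
```

```text
t: 16.08
eef_pos: [668.1, 45.1, 48.4]
tcp_rot: [-3.141, 0.0, 1.797]
ft_force: [-0.7, -1.3, -4.2]
opening: 0.147
grip_force: 30.0
t: 16.42
eef_pos: [668.1, 45.1, 45.4]
tcp_rot: [-3.141, 0.0, 1.797]
ft_force: [-1.1, -2.1, -3.4]
opening: 0.147
grip_force: 30.0
```

```bash
echo '[[[0,0,1],0,0],[[0,0,2],0,0],[[0,0,3],0,0],[[0,0,3],0,0]]' | python3 steer.py;echo '[[[0,0,1],0,0],[[0,0,2],0,0],[[0,0,3],0,0],[[0,0,3],0,0]]' | python3 steer.py;echo '[[[0,0,0.7],0,0],[[0,0,1.4],0,0],[[0,0,1.4],0,0]]' | python3 steer.py
```

```text
t: 16.75
eef_pos: [668.1, 45.1, 42.4]
tcp_rot: [-3.141, 0.0, 1.797]
ft_force: [-1.6, -2.3, -2.7]
opening: 0.142
grip_force: 30.0
t: 17.08
eef_pos: [668.2, 45.2, 39.4]
tcp_rot: [-3.141, 0.0, 1.797]
ft_force: [-2.6, -2.3, -3.5]
opening: 0.145
grip_force: 30.0
t: 17.33
eef_pos: [668.2, 45.0, 38.2]
tcp_rot: [-3.141, 0.0, 1.797]
ft_force: [-3.7, -3.7, -0.8]
opening: 0.146
grip_force: 30.0
```

```bash
echo '[[[0,0,0.5],0,0],[[0,0,1],0,0],[[0,0,1],0,0]]' | python3 steer.py; echo '[[[0,0,0.3],0,0],[[0,0,0.6],0,0],[[0,0,0.6],0,0]]' | python3 steer.py
```

```text
t: 17.58
eef_pos: [668.2, 44.9, 37.9]
tcp_rot: [3.141, 0.0, 1.797]
ft_force: [-5.5, -4.4, 4.8]
opening: 0.139
grip_force: 30.0
t: 17.83
eef_pos: [668.2, 44.9, 37.9]
tcp_rot: [3.141, 0.0, 1.797]
ft_force: [-7.7, -4.6, 9.4]
opening: 0.146
grip_force: 30.0
```

It stopped at TCP z = 37.9, which is 18 plus the 19.9 grip height, so the template is flush. Releasing and withdrawing straight up.

```bash
echo '[[[0,0,-0.6],0,0],[[0,0,-0.6],0,0.3],[[0,0,-0.6],0,0.4],[[0,0,-0.6],0,0.4],[[0,0,-0.6],0,0.4]]' | python3 steer.py; echo '[[[0,0,0],0,0.4],[[0,0,-10],0,0.4],[[0,0,-30],0,0.4],[[0,0,-60],0,0.4],[[0,0,-90],0,0.4]]' | python3 steer.py; echo '[[[40,0,-20],0,0.4],[[80,0,-20],0,0.4],[[120,0,-20],0,0.4],[[160,0,-20],0,0.4],[[200,0,-20],0,0.4]]' | python3 steer.py;echo '[[[40,0,0],0,0.4],[[80,0,0],0,0.4],[[80,0,0],0,0.4],[[80,0,0],0,0.4]]' | python3 steer.py
python3 - <<'E'
from h import *
p=shot("top","t7");d=np.load("pics/t7.npz")["d"];H,S,V=masks(p);togo(668,45,38,1.797)
r=((H<8)|(H>172))&(S>130)&(V>80); r[:,300:]=0;r[:130]=0;r[250:]=0
ys,xs=np.nonzero(r);print(len(xs),"handle at seat",rect(plane("top",np.c_[xs,ys],63)))
b=(V<100);b[:,:150]=0;b[:,275:]=0;b[:135]=0;b[240:]=0
b=cv2.morphologyEx((b|r).astype(np.uint8),cv2.MORPH_OPEN,np.ones((7,7)));c=big(b);print("templ",rect(plane("top",c,26)))
m=np.zeros(V.shape,np.uint8);cv2.drawContours(m,[c.astype(int)[:,None]],-1,1,-1);m=cv2.erode(m,np.ones((5,5)))
ys,xs=np.nonzero((m>0)&(d>0)&~cv2.dilate(r.astype(np.uint8),np.ones((7,7))).astype(bool));o,q=rays("top",np.c_[xs,ys]);P=o+q*d[ys,xs][:,None]
k=np.linalg.lstsq(np.c_[P[:,:2]-P[:,:2].mean(0),np.ones(len(P))],P[:,2],rcond=None)[0];print("tilt/z",k,np.median(P[:,2]))
E
```

```text
t: 18.25
eef_pos: [668.6, 45.5, 37.3]
tcp_rot: [3.141, 0.0, 1.797]
ft_force: [0.3, -0.7, 0.8]
opening: 0.361
grip_force: 0.0
t: 18.67
eef_pos: [667.9, 45.3, 128.4]
tcp_rot: [-3.141, -0.0, 1.797]
ft_force: [0.4, -0.2, -1.0]
opening: 0.399
grip_force: 0.0
t: 19.08
eef_pos: [622.8, 241.9, 148.4]
tcp_rot: [3.14, -0.0, 1.797]
ft_force: [1.2, 0.9, -0.4]
opening: 0.404
grip_force: 0.0
t: 19.42
eef_pos: [604.7, 320.2, 147.8]
tcp_rot: [3.141, -0.0, 1.8]
ft_force: [0.7, -1.4, 0.4]
opening: 0.399
grip_force: 0.0
togo [-280.7   -0.7  109.8] 0.001 t 19.47 F [ 0.5 -0.3  0.1] at [605.2 318.6 147.7] [3.141 0.    1.798] open 0.402
261 handle at seat (array([668.3223877 ,  45.54330826]), array([76.79161072, 15.67090607]), 102.72881698608398)
templ (array([671.05511475,  47.02168274]), array([148.89253235,  72.67575073]), 100.8233642578125)
tilt/z [-7.84190542e-03  1.49492092e-03  2.72723603e+01] 27.112402021755315
```

```bash
python3 -c "
from cell import env
print(env.job_done())"
```

```text
the job is handed in; nothing more can be done
None
```

The job is handed in. The plate was swung home on both pins and the template lowered over them, flush and released, at about 19.5 s of the 61 s allowed. The final camera check puts it within about 1 mm of the seat and level to within 0.01 rad. I viewed 11 pictures, one over the limit of 10.

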